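# Close the curing unit on the denture

## Task

Two light-curing units stand open on the dental bench. Push down the lid of the one that holds the coral-pink denture until it is fully shut, without letting it slam, and leave the other unit, with the blue splint in it, open.

Things in the scene. Friction and masses are not known exactly. Their poses are not given: they have to be found in the camera images.
- unit: Curing unit with the pink denture: fixed white box on a dark riser (1-30 mm, varies), 200 (x) x 150 (y) x 75 mm high, chamber open at the top. A twin with a blue splint stands at least 32 cm to its left or right (varies). Origin: centre of the white underside; x to its hinged back (yaw -1.4 to 1.4, 0 = away from the robot), z up. Lid hinge: along the unit's y through (100, 0, 75.5) mm, at the back top edge, at the lid's underside.
- lid (a joint): Its lid, rad: 0 shut, 1.45 widest; starts at 1.05-1.3, free edge up. Grey frame, amber window, 16 mm thick, 200 mm hinge to edge, 150 wide (plus 14 mm lip), 0.6-0.9 kg. A stiff hinge holds it anywhere: push it all the way, 1-10 N on the outer (back, then top) face, ribbed 160-187 mm from the hinge. Shut, its top is 91.5 mm above the unit's origin. Over 1.0 rad/s (20 cm/s at the edge) in the last 0.25 rad is a slam.
- spare_lid (a joint): Angle of the identical lid of the other unit, the one with the blue splint (same meaning). It starts 1.05 to 1.3 open and must stay open.
- denture: Coral-pink horseshoe denture with white teeth on a cream plaster cast, 70 x 58 x 31 mm, lying loose on the chamber floor of the unit to be closed; it is well clear of the shut lid. Origin: centre of its underside.
Things that resemble listed ones, but are neither listed nor needed, are in the scene too. Leave any green look-alike of the denture alone.

How it is judged:
At the end, for the whole second after the job is handed in: The lid of the unit with the pink denture is shut (within 0.04 rad, 8 mm at its free edge) and at rest, the denture lies still inside that unit (within 80 mm of its centre), and the other unit's lid is still open (above 0.85 rad) (value of joint lid below 0.04 rad and velocity of joint lid between -0.05 and 0.05 rad/s and value of joint spare_lid above 0.85 rad and horizontal distance between denture and unit below 0.08 m and linear speed of denture below 0.02 m/s); the robot touches nothing.
It fails at once if the lid slams: it turns faster than 1.0 rad/s in the last 0.25 rad before it is shut (value of joint lid below 0.25 rad and velocity of joint lid below -1 rad/s).
It fails at once if the lid of the other unit is lowered (below 0.85 rad) (value of joint spare_lid below 0.85 rad).
It fails at once if the denture is shifted more than 20 mm (distance of denture from where it was at the start of the episode above 0.02 m).
It also fails if it takes over 35 s, if anything falls off the work surface, if the arm or the gripper's body presses on something with over 40 N, if the wrist force passes 120 N, or if a joint passes its speed limit or range.

## Robot

A 6-joint arm with a two-finger parallel gripper is mounted at the origin on the work surface. World frame = base frame: x ahead of the robot, y to its left, z up, the work surface at z = 0. Lengths are in m, angles in rad, forces in N, time in s.
With the tool pointing down it reaches from about 0.3 to 0.85 m from the base axis. Payload 4.2 kg.
Tool frame: the origin (TCP) lies midway between the tips of the shut fingers; the grasp point (between the pads) lies 19 mm behind it; z points along the fingers, y is the direction in which the jaws open and shut (so a half turn about z gives the same grasp; the last joint's range is limited). The gripper opens to 91 mm and grips with 3 to 60 N. Pads are 32 mm wide; open, the fingers measure 118 mm over their backs; the gripper's body (76 mm by 178 mm) begins 60 mm behind the grasp point.
Start: joints at [1.295, 0.32, 1.565, -0, 1.257, -0.02], TCP at [0.145, 0.556, 0.214] pointing down, gripper open.
Joint ranges: [-3.11, 3.11], [-0.84, 2.01], [0.21, 2.61], [-1.34, 4.49], [0.05, 2.63], [-2.56, 2.56]. Speed limits (rad/s): [2.57, 2.57, 3.14, 3.14, 3.14, 3.14].

## Interface

Orientations are given as a 3x3 rotation matrix whose columns are the frame's x, y, z axes.
In Python, from bench import get_obs, capture, camera_model, finish_job gives the robot as it stands. The module is installed in compiled form; this text tells all that it offers.
- The arm moves only by the tool jog_arm, never from a script. Its argument "targets" is a list that holds one entry, the list of rows, each a list of 4 numbers: the shift along the world's x, y, z in cm, then the turn about the world's z in units of 5 degrees (1.0 is 5 degrees). A call has 1 to 10 rows; each row is the pose to reach, as a shift and turn from the pose commanded when the call began; what a row does not reach only later rows make up. A row lasts 1/8 s, in which the tool goes at most 62.5 mm and 10.7 degrees, less where a joint would pass 70% of its speed; a pose out of reach is approached as far as the arm can. A call with a gripper value outside its range is refused whole. "gripper" is the closure in counts, from 0 (fully open) to 255 (shut), set as the call begins (left out, the last holds). The fingers move at their own pace and stop on an object; the grip force is fixed at half the most. Time passes only in rows, so rows that repeat a pose let the fingers close. It gives the time, the measured TCP pose, the force and the opening at its end, in the units of the state.
- get_obs(): the state, without advancing time (a new reading comes with each control period).
- capture(name): name is "side" or "top"; returns (picture, depth): 480x640x3 uint8, red, green, blue; 480x640 float32, m along the optical axis (not along the pixel's ray), 0 where there is no reading.
- camera_model(name): a dict with "camera_matrix" (3x3 intrinsics, pixels), "xyz" and "orientation" of the camera in the world. Camera axes: x right, y up, looking along -z (the intrinsics and any distortion apply to the point x, -y, -z); pixel columns grow to the right and rows downward; lengths in m; the calibration is good to about 2 mm. A picture is of the moment at which its call begins. camera_model takes no time and is no camera call.
- finish_job(): hands the job in, once; it reports no verdict.
The state is a dict: "clock": time; "q": joint angles; "dq": joint speeds; "joint_torque": joint torques, N m; "tool_pos": TCP position; "tool_rot": TCP orientation; "force": force on the tool from outside, world axes, zero at the start; "moment": the same for the moment, N m; "width": opening from 0.0 (shut) to 1.0 (fully open).
Only numpy, scipy, OpenCV 4.12 (cv2) and the standard library are available. Lean on these libraries where they do the work, as an engineer would, in place of code of your own. Each camera call takes 0.05 s, during which the arm holds its last target.

## Working session

There is one attempt and no reset: what is moved stays moved. The work goes in short steps, Python scripts to look and compute and a tool call to move; the robot and the scene stay as the last step left them, time stands still between calls to the robot, and variables do not carry over. Pictures are saved under pics/ and viewed, and the job is handed in when it is done.

Besides the shell and the picture viewer there is one more tool, called after ">>>" in YAML: its name, and indented under it one key for each argument. jog_arm: Moves the arm, as the interface text tells. Its arguments: {"type":"object","properties":{"targets":{"type":"array","items":{"type":"array","items":{"type":"array","items":{"type":"number"}}}},"gripper":{"type":"number"}},"required":["targets"]}

```bash
mkdir -p pics
cat > h.py <<'E'
import numpy as np, cv2
from bench import *
def snap(n,f):
    im,d=capture(n); cv2.imwrite(f'pics/{f}.png',im[:,:,::-1]); np.save(f'pics/{f}.npy',d); np.save(f'pics/{f}_im.npy',im); return im,d
def pts(n,d):
    m=camera_model(n);K=np.array(m['camera_matrix']);R=np.array(m['orientation']);t=np.array(m['xyz'])
    if R.shape!=(3,3): print(R)
    v,u=np.mgrid[:d.shape[0],:d.shape[1]]
    x=(u-K[0,2])/K[0,0]*d;y=(v-K[1,2])/K[1,1]*d
    return np.stack([x,-y,-d],-1)@R.T+t
E
python3 - <<'E'
from h import *
for n in('side','top'):
    snap(n,n+'0'); print(camera_model(n))
o=get_obs();print(o['clock'],o['tool_pos'],o['tool_rot'],o['force'],o['width'])
E
```

```text
{'camera_matrix': array([[441.56237105,   0.        , 314.15593777],
       [  0.        , 441.56237105, 245.07135621],
       [  0.        ,   0.        ,   1.        ]]), 'xyz': array([ 0.27777126, -0.53127778,  0.70765356]), 'orientation': array([[ 0.924161  ,  0.28108891, -0.25868026],
       [-0.38164752,  0.65017552, -0.65697562],
       [-0.01648098,  0.70587592,  0.70814374]])}
{'camera_matrix': array([[550.37124273,   0.        , 324.87049745],
       [  0.        , 550.37124273, 246.27327737],
       [  0.        ,   0.        ,   1.        ]]), 'xyz': array([0.26053792, 0.06288734, 1.05950773]), 'orientation': array([[-9.58240854e-03,  9.73566167e-01, -2.28204068e-01],
       [-9.99953626e-01, -9.11033178e-03,  3.12200124e-03],
       [ 9.60460006e-04,  2.28223402e-01,  9.73608318e-01]])}
0.1 [0.14539536 0.55586131 0.21322239] [[-9.67463258e-01  2.53011220e-01 -4.09884295e-04]
 [ 2.53011551e-01  9.67462121e-01 -1.48287527e-03]
 [ 2.13634492e-05 -1.53833280e-03 -9.99998817e-01]] [ 0.71081784 -0.61484507  0.30843746] 0.9990226861608781
```

View pics/side0.png

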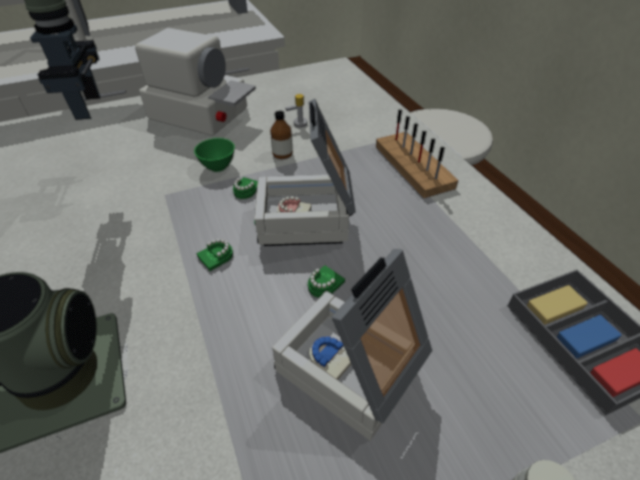

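View pics/top0.png

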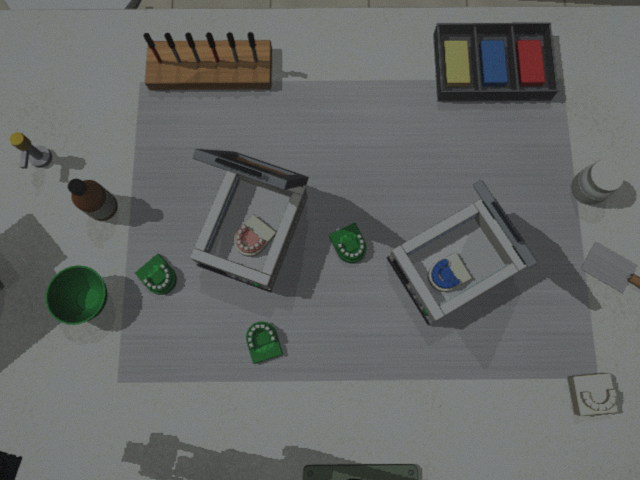

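Top view: the pink-denture unit is on the left, with rim corners near (193,258), (270,288), (300,200) and (232,175). Its lid runs from (195,152) to (306,185). The blue unit is on the right, around (460,260). Next I'll measure from depth.

Run:
```python
from h import *
im=np.load('pics/top0_im.npy');d=np.load('pics/top0.npy');P=pts('top',d)
for (u,v) in [(220,350),(200,250),(232,275),(265,282),(287,235),(215,215),(250,195),(232,200),(252,236),(198,153),(300,180),(265,170),(240,160)]:
    print((u,v),im[v,u],P[v,u].round(4))
roi=np.zeros(d.shape,bool);roi[140:295,185:312]=1
h,e=np.histogram(P[roi][:,2],bins=np.arange(-.01,.35,.005));print(list(zip(e.round(3),h)))
S=np.load('pics/side0.npy');Q=pts('side',S);si=np.load('pics/side0_im.npy')
for (u,v) in [(262,212),(260,240),(300,212),(340,212),(335,182),(315,110),(350,205),(325,135),(335,165)]: print((u,v),si[v,u],Q[v,u].round(4))
```

```text
(220, 350) [107 108 109] [ 0.3091  0.2603 -0.0019]
(200, 250) [87 89 87] [0.4828 0.2851 0.0909]
(232, 275) [69 72 75] [0.4404 0.2298 0.0691]
(265, 282) [121 127 126] [0.4236 0.1672 0.089 ]
(287, 235) [53 55 53] [0.5118 0.129  0.0811]
(215, 215) [123 128 127] [0.5472 0.2597 0.0945]
(250, 195) [72 73 73] [0.6009 0.2033 0.0471]
(232, 200) [66 69 65] [0.5908 0.2376 0.048 ]
(252, 236) [116  85  79] [0.5137 0.1949 0.0685]
(198, 153) [82 86 90] [0.5887 0.2503 0.2834]
(300, 180) [28 31 30] [0.5859 0.1014 0.1696]
(265, 170) [32 31 34] [0.5707 0.1518 0.2571]
(240, 160) [50 40 32] [0.6234 0.2049 0.1692]
[(np.float64(-0.01), np.int64(26)), (np.float64(-0.005), np.int64(3102)), (np.float64(0.0), np.int64(5489)), (np.float64(0.005), np.int64(123)), (np.float64(0.01), np.int64(0)), (np.float64(0.015), np.int64(16)), (np.float64(0.02), np.int64(50)), (np.float64(0.025), np.int64(62)), (np.float64(0.03), np.int64(66)), (np.float64(0.035), np.int64(72)), (np.float64(0.04), np.int64(109)), (np.float64(0.045), np.int64(2294)), (np.float64(0.05), np.int64(970)), (np.float64(0.055), np.int64(246)), (np.fl
[... 1676 characters left out ...]
, np.int64(0)), (np.float64(0.305), np.int64(0)), (np.float64(0.31), np.int64(0)), (np.float64(0.315), np.int64(0)), (np.float64(0.32), np.int64(0)), (np.float64(0.325), np.int64(0)), (np.float64(0.33), np.int64(0)), (np.float64(0.335), np.int64(0)), (np.float64(0.34), np.int64(0))]
(262, 212) [158 161 160] [0.4381 0.1742 0.0937]
(260, 240) [91 92 88] [0.422  0.1593 0.0299]
(300, 212) [164 167 161] [0.514  0.1468 0.0892]
(340, 212) [102 102  99] [0.5916 0.1111 0.0908]
(335, 182) [53 56 57] [0.5739 0.1016 0.1818]
(315, 110) [58 60 62] [0.578  0.2098 0.281 ]
(350, 205) [55 57 59] [0.604  0.0909 0.1214]
(325, 135) [46 41 36] [0.5822 0.1701 0.2463]
(335, 165) [103  87  71] [0.5958 0.1501 0.1847]
```

Run:
```python
from h import *
d=np.load('pics/top0.npy');P=pts('top',d);Q=pts('side',np.load('pics/side0.npy'))
A=P[140:295,185:312].reshape(-1,3);A=A[(A[:,2]>.087)&(A[:,2]<.097)]
print('rim z',np.median(A[:,2]))
B=Q[170:250,250:350].reshape(-1,3);B=B[(B[:,2]>.087)&(B[:,2]<.097)&(B[:,1]>.05)&(B[:,0]<.7)]
for C in (A,B):
    r=cv2.minAreaRect((C[:,:2]*1000).astype(np.float32));print(r,cv2.boxPoints(r).round(0).tolist())
# lid points
for n,X in(('top',P[140:215,185:312].reshape(-1,3)),('side',Q[95:215,300:360].reshape(-1,3))):
    L=X[(X[:,2]>.11)&(X[:,2]<.32)&(X[:,0]<.75)]
    print(n,len(L),L[:,2].max())
    for yaw in (-.3,-.35,-.4):
        c,s=np.cos(yaw),np.sin(yaw); U=L@np.array([[c,-s,0],[s,c,0],[0,0,1]])  # local x,y world-rotated
        print(yaw)
        for a in np.arange(.11,.3,.02):
            m=(U[:,2]>a)&(U[:,2]<a+.02)
            if m.sum()>5: print(round(a,2),m.sum(),np.percentile(U[m,0],[5,50,95]).round(4),np.percentile(U[m,1],[2,98]).round(4))
```

```text
rim z 0.09281223655083048
((535.5421142578125, 199.66574096679688), (150.83084106445312, 199.18809509277344), 69.544921875) [[416.0, 164.0], [603.0, 94.0], [655.0, 236.0], [469.0, 305.0]]
((536.1060791015625, 196.52838134765625), (153.6083526611328, 199.6611328125), 69.92475891113281) [[416.0, 159.0], [604.0, 90.0], [656.0, 234.0], [469.0, 303.0]]
top 2036 0.2987737647002888
-0.3
0.11 260 [0.5495 0.5547 0.5614] [0.2686 0.408 ]
0.13 97 [0.5354 0.5466 0.5548] [0.2688 0.4099]
0.15 115 [0.5272 0.5374 0.5461] [0.2692 0.4115]
0.17 97 [0.5184 0.53   0.539 ] [0.2697 0.4083]
0.19 53 [0.5063 0.5222 0.5311] [0.2698 0.4168]
0.21 51 [0.4982 0.513  0.5225] [0.2702 0.4157]
0.23 74 [0.4903 0.5045 0.5144] [0.2709 0.4148]
0.25 142 [0.4848 0.4994 0.5062] [0.2713 0.4152]
0.27 933 [0.4745 0.4824 0.4942] [0.273  0.4184]
0.29 214 [0.4762 0.48   0.4839] [0.3126 0.3806]
-0.35
0.11 260 [0.5331 0.537  0.5444] [0.2955 0.4355]
0.13 97 [0.5213 0.5283 0.535 ] [0.2952 0.4371]
0.15 115 [0.5131 0.5199 0.5267] [0.2955 0.4383]
0.17 97 [0.5043 0.5121 0.518 ] [0.2955 0.4347]
0.19 53 [0.4921 0.5051 0.5103] [0.2953 0.4428]
[... 1498 characters left out ...]
6 0.501 ] [0.2924 0.4368]
0.23 179 [0.4752 0.4873 0.4925] [0.2923 0.4368]
0.25 221 [0.4664 0.48   0.4852] [0.2925 0.4364]
0.27 355 [0.4594 0.469  0.477 ] [0.2938 0.4391]
0.29 68 [0.4598 0.4631 0.4661] [0.3339 0.4008]
-0.4
0.11 224 [0.5116 0.5192 0.5267] [0.3184 0.4584]
0.13 168 [0.5025 0.5098 0.5185] [0.3174 0.4583]
0.15 185 [0.4935 0.5013 0.5096] [0.3175 0.4661]
0.17 188 [0.4851 0.4923 0.5011] [0.3172 0.4582]
0.19 200 [0.477  0.4835 0.4927] [0.3173 0.4604]
0.21 174 [0.4675 0.4761 0.4847] [0.3164 0.4612]
0.23 179 [0.4599 0.4694 0.4751] [0.316  0.4606]
0.25 221 [0.4511 0.4622 0.4678] [0.3156 0.4599]
0.27 355 [0.4409 0.451  0.4585] [0.3168 0.4623]
0.29 68 [0.4412 0.4438 0.4475] [0.3567 0.4234]
```

Run:
```python
from h import *
Q=pts('side',np.load('pics/side0.npy'));P=pts('top',np.load('pics/top0.npy'))
for n,X in(('side',Q),('top',P)):
    m=(X[...,2]>.2)&(X[...,0]>.0)&(X[...,0]<.9)&(X[...,1]>-.1)&(X[...,1]<1)
    b=X[m];
    for y in np.arange(-.1,1,.1):
        k=(b[:,1]>y)&(b[:,1]<y+.1)
        if k.any(): print(n,y.round(2),b[k].min(0).round(2),b[k].max(0).round(2),k.sum())
yaw=-.355;ux=np.array([np.cos(yaw),np.sin(yaw),0]);H=np.array([.536,.198,.0928])+.1*ux
p0=get_obs()['tool_pos'];print(H)
def tcp(th,r=.173,h=.016):
    return H+ux*(-r*np.cos(th)+.016*np.sin(th)+h)+np.array([0,0,r*np.sin(th)+.016*np.cos(th)])
for th in np.arange(1.3,-.06,-.05): print(th.round(2),tcp(th).round(4),((tcp(th)-p0)*100).round(1))
```

```text
side -0.1 [ 0.   -0.07  0.2 ] [ 0.07 -0.    0.21] 1655
side 0.0 [0.  0.  0.2] [0.07 0.06 0.21] 1059
side 0.1 [0.53 0.1  0.2 ] [0.61 0.2  0.3 ] 843
side 0.2 [0.56 0.2  0.2 ] [0.63 0.26 0.29] 257
side 0.4 [0.09 0.46 0.21] [0.17 0.5  0.39] 1381
side 0.5 [0.1  0.5  0.21] [0.2  0.6  0.45] 3325
side 0.6 [0.14 0.6  0.21] [0.21 0.64 0.33] 392
side 0.7 [0.35 0.73 0.2 ] [0.51 0.8  0.23] 860
side 0.8 [0.29 0.8  0.2 ] [0.53 0.9  0.23] 1107
side 0.9 [0.33 0.9  0.23] [0.45 0.96 0.23] 156
top 0.0 [0.26 0.06 1.06] [0.26 0.06 1.06] 1223
top 0.1 [0.53 0.1  0.2 ] [0.59 0.2  0.3 ] 895
top 0.2 [0.56 0.2  0.2 ] [0.63 0.26 0.3 ] 548
top 0.4 [0.13 0.46 0.22] [0.17 0.5  0.34] 365
top 0.5 [0.12 0.5  0.22] [0.15 0.51 0.24] 112
[0.62976465 0.16324096 0.0928    ]
1.3 [0.6158 0.1684 0.2638] [ 47.  -38.7   5.1]
1.25 [0.6079 0.1714 0.262 ] [ 46.2 -38.4   4.9]
1.2 [0.6    0.1743 0.2598] [ 45.5 -38.2   4.7]
1.15 [0.5922 0.1772 0.2572] [ 44.7 -37.9   4.4]
1.1 [0.5846 0.18   0.2542] [ 43.9 -37.6   4.1]
1.05 [0.5771 0.1828 0.2508] [ 43.2 -37.3   3.8]
1.0 [0.5697 0.1855 0.247 ] [ 42.4 -37.    3.4]
0.95 [0.5626 0.1881 0.2
[... 276 characters left out ...]
.2022 0.2102] [ 37.9 -35.4  -0.3]
0.6 [0.5194 0.2042 0.2037] [ 37.4 -35.2  -1. ]
0.55 [0.5143 0.206  0.1969] [ 36.9 -35.   -1.6]
0.5 [0.5096 0.2078 0.1898] [ 36.4 -34.8  -2.3]
0.45 [0.5052 0.2094 0.1825] [ 36.  -34.6  -3.1]
0.4 [0.5012 0.2109 0.1749] [ 35.6 -34.5  -3.8]
0.35 [0.4975 0.2123 0.1672] [ 35.2 -34.4  -4.6]
0.3 [0.4942 0.2135 0.1592] [ 34.9 -34.2  -5.4]
0.25 [0.4913 0.2146 0.1511] [ 34.6 -34.1  -6.2]
0.2 [0.4888 0.2155 0.1429] [ 34.3 -34.   -7. ]
0.15 [0.4866 0.2163 0.1345] [ 34.1 -34.   -7.9]
0.1 [0.4849 0.217  0.126 ] [ 33.9 -33.9  -8.7]
0.05 [0.4835 0.2175 0.1174] [ 33.8 -33.8  -9.6]
-0.0 [0.4826 0.2178 0.1088] [ 33.7 -33.8 -10.4]
-0.05 [0.482  0.218  0.1001] [ 33.7 -33.8 -11.3]
```

>>> jog_arm:
  targets:
    - [[0,0,5,0],[0,0,10,0],[0,0,15,-0.5],[0,0,19,-1.15],[0,0,19,-1.15]]
  gripper: 255

```text
clock: 0.72
tool_pos: [0.1457, 0.5572, 0.4072]
tool_rot: [[-0.937, 0.349, 0.002], [0.349, 0.937, 0.006], [0.001, 0.007, -1.0]]
force: [-0.1, -0.5, -0.8]
width: 0.483
```

>>> jog_arm:
  targets:
    - [[4,-3.2,0,0],[9,-7.2,0,0],[14,-11,0,0],[19,-15,0,0],[24,-19,0,0],[28,-22,0,0],[32,-25,0,0],[36,-28,0,0],[40,-31.5,0,0],[44,-35,0,0]]

```text
clock: 1.98
tool_pos: [0.5863, 0.205, 0.402]
tool_rot: [[-0.937, 0.348, -0.003], [0.348, 0.937, -0.001], [0.003, -0.002, -1.0]]
force: [-0.2, -0.5, 0.4]
width: 0.006
```

>>> jog_arm:
  targets:
    - [[3,-2.5,0,0],[6,-5,0,0],[6.5,-5,0,0],[6.5,-5,0,0]]

```text
clock: 2.48
tool_pos: [0.6503, 0.1566, 0.4024]
tool_rot: [[-0.937, 0.348, -0.003], [0.348, 0.937, 0.0], [0.003, -0.001, -1.0]]
force: [-0.7, -0.5, -0.4]
width: 0.006
```

>>> jog_arm:
  targets:
    - [[0,0,-4,0],[0,0,-8,0],[0,0,-12,0],[0,0,-14.2,0],[0,0,-14.2,0]]

```text
clock: 3.1
tool_pos: [0.6484, 0.1572, 0.2602]
tool_rot: [[-0.938, 0.347, -0.005], [0.347, 0.938, -0.001], [0.004, -0.002, -1.0]]
force: [-0.0, 0.2, 1.3]
width: 0.006
```

Run:
```python
from h import *
snap('side','side1');snap('top','top1')
a=cv2.imread('pics/side1.png')[60:300,180:480];b=cv2.imread('pics/top1.png')[80:320,130:430]
cv2.imwrite('pics/c1.png',cv2.resize(np.vstack([a,b]),None,fx=1.25,fy=1.25))
o=get_obs();print(o['tool_pos'],o['force'])
```

```text
[0.65026396 0.15718046 0.26321858] [-0.46598753 -0.36688503  0.02484907]
```

View pics/c1.png

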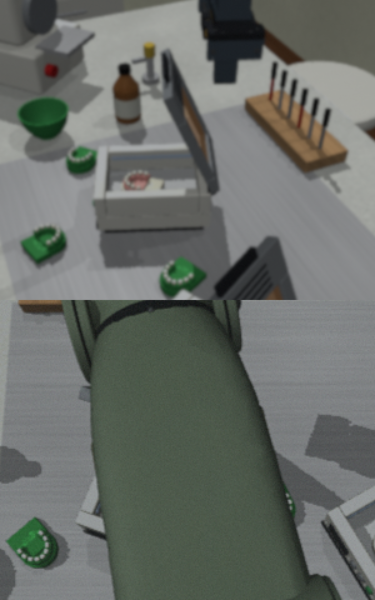

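>>> jog_arm:
  targets:
    - [[-1,0.4,0,0],[-2,0.7,0,0],[-3,1.1,0,0],[-4,1.5,0,0],[-4.6,1.7,0,0],[-5.2,1.9,-0.2,0],[-5.8,2.1,-0.4,0],[-6.2,2.3,-0.5,0],[-6.6,2.4,-0.7,0]]

```text
clock: 4.32
tool_pos: [0.5851, 0.1802, 0.2551]
tool_rot: [[-0.937, 0.349, 0.002], [0.349, 0.937, 0.0], [-0.002, 0.001, -1.0]]
force: [4.0, -1.5, 0.6]
width: 0.0
```

Run:
```python
from h import *
snap('side','side2')
a=cv2.imread('pics/side2.png')[60:300,180:480]
cv2.imwrite('pics/c2.png',cv2.resize(a,None,fx=2,fy=2))
o=get_obs();print(o['tool_pos'],o['force'])
```

```text
[0.58427945 0.18044919 0.25482513] [ 3.60382756 -1.12014968  0.89972902]
```

View pics/c2.png

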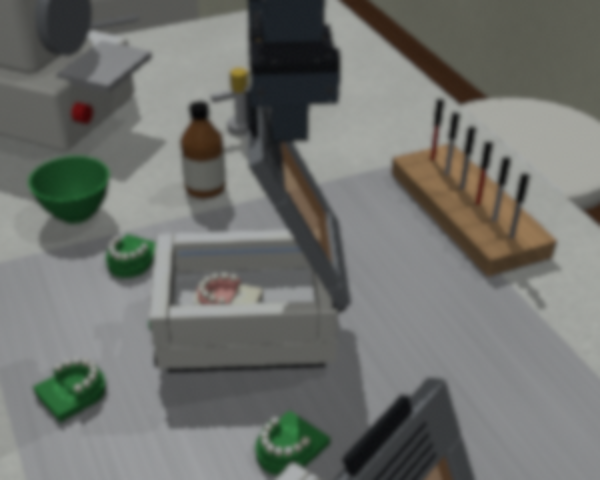

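The side view shows the closed fingers against the lid's back, near (270,130) in the enlarged crop. The lid has started to turn at about 4 N, so I'll keep following the arc.

>>> jog_arm:
  targets:
    - [[-0.7,0.3,-0.3,0],[-1.5,0.6,-0.7,0],[-2.2,0.8,-1.1,0],[-2.9,1.1,-1.6,0],[-3.5,1.3,-2.1,0],[-4.2,1.6,-2.6,0],[-4.8,1.8,-3.2,0],[-5.4,2.0,-3.8,0],[-6.0,2.2,-4.4,0],[-6.5,2.4,-5.1,0]]

```text
clock: 5.62
tool_pos: [0.5189, 0.2047, 0.2037]
tool_rot: [[-0.937, 0.349, -0.0], [0.349, 0.937, 0.001], [0.001, 0.001, -1.0]]
force: [0.2, 1.1, 2.9]
width: 0.008
```

Run:
```python
from h import *
snap('side','side3')
a=cv2.imread('pics/side3.png')[60:300,180:480]
cv2.imwrite('pics/c3.png',cv2.resize(a,None,fx=2,fy=2))
o=get_obs();print(o['tool_pos'],o['force'])
```

```text
[0.51761253 0.20468074 0.20255769] [0.00821748 1.57145002 0.2009353 ]
```

View pics/c3.png

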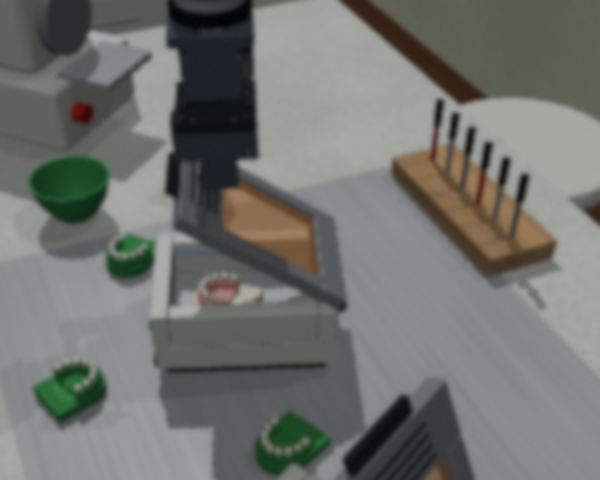

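The lid now sits at about 0.6 rad with the fingertip on its ribs, near (210,190) in the crop. The denture hasn't moved.

>>> jog_arm:
  targets:
    - [[-0.5,0.2,-0.7,0],[-1.0,0.4,-1.4,0],[-1.4,0.5,-2.1,0],[-1.8,0.7,-2.9,0],[-2.2,0.8,-3.6,0],[-2.4,0.9,-4.2,0],[-2.6,1.0,-4.7,0],[-2.8,1.0,-5.1,0],[-2.9,1.0,-5.5,0],[-3.0,1.1,-5.9,0]]

```text
clock: 6.92
tool_pos: [0.4894, 0.2153, 0.1448]
tool_rot: [[-0.937, 0.349, 0.0], [0.349, 0.937, 0.0], [0.0, 0.0, -1.0]]
force: [1.0, -0.6, 1.8]
width: 0.006
```

>>> jog_arm:
  targets:
    - [[-0.1,0,-0.4,0],[-0.2,0,-0.8,0],[-0.2,0.1,-1.2,0],[-0.3,0.1,-1.6,0],[-0.4,0.1,-2.0,0],[-0.4,0.1,-2.4,0],[-0.4,0.1,-2.7,0],[-0.5,0.2,-3.0,0]]

```text
clock: 7.92
tool_pos: [0.4847, 0.217, 0.1148]
tool_rot: [[-0.937, 0.348, 0.0], [0.348, 0.937, -0.001], [-0.001, -0.0, -1.0]]
force: [0.8, -0.9, 1.0]
width: 0.006
```

Run:
```python
from h import *
snap('side','side4')
a=cv2.imread('pics/side4.png')[60:300,180:480]
cv2.imwrite('pics/c4.png',cv2.resize(a,None,fx=2,fy=2))
o=get_obs();print(o['tool_pos'],o['force'])
```

```text
[0.48434795 0.21713341 0.11441283] [-0.19754287  0.16912288  0.18917668]
```

View pics/c4.png

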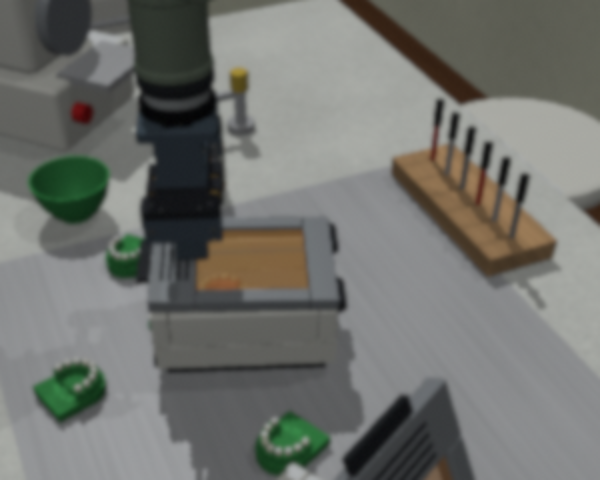

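Almost shut. I'll press down slowly until the force rises.

>>> jog_arm:
  targets:
    - [[0,0,-0.2,0],[0,0,-0.4,0],[0,0,-0.5,0],[0,0,-0.6,0],[0,0,-0.6,0]]

```text
clock: 8.6
tool_pos: [0.4843, 0.2173, 0.1098]
tool_rot: [[-0.937, 0.349, 0.0], [0.349, 0.937, 0.0], [-0.0, 0.0, -1.0]]
force: [-3.2, -0.7, 6.1]
width: 0.005
```

>>> jog_arm:
  targets:
    - [[0,0,-0.1,0],[0,0,-0.2,0],[0,0,-0.2,0]]

```text
clock: 8.98
tool_pos: [0.4843, 0.2173, 0.1098]
tool_rot: [[-0.937, 0.349, 0.001], [0.349, 0.937, 0.001], [-0.001, 0.001, -1.0]]
force: [-5.5, -2.1, 18.2]
width: 0.005
```

The tip has stopped at z = 109.8 mm, against an expected 109, and the force has risen to 18 N, so the lid is against its stop. Backing off to check.

>>> jog_arm:
  targets:
    - [[0,0,0.5,0],[0,0,2,0],[0,0,6,0],[0,0,11,0],[0,0,15,0],[0,0,20,0]]

```text
clock: 9.72
tool_pos: [0.4842, 0.2171, 0.3084]
tool_rot: [[-0.937, 0.349, -0.001], [0.349, 0.937, -0.0], [0.0, -0.0, -1.0]]
force: [0.8, -0.8, 0.2]
width: 0.006
```

>>> jog_arm:
  targets:
    - [[-4,3,0,0],[-9,7,0,0],[-14,11,0,0],[-19,15,0,0],[-24,19,0,0],[-28,24,0,0],[-32,28,0,0],[-32,28,0,0]]

```text
clock: 10.72
tool_pos: [0.1617, 0.4997, 0.3068]
tool_rot: [[-0.939, 0.343, -0.001], [0.343, 0.939, 0.0], [0.001, 0.0, -1.0]]
force: [0.7, 0.1, 0.2]
width: 0.007
```

Run:
```python
from h import *
snap('side','side5');im,d=snap('top','top5')
P=pts('top',d);o=get_obs();print(o['clock'],o['tool_pos'],o['force'])
yaw=-.355;ux=np.array([np.cos(yaw),np.sin(yaw)]);uy=np.array([-ux[1],ux[0]]);c=np.array([.536,.198])
x=(P[...,:2]-c)@ux;y=(P[...,:2]-c)@uy
for a in np.arange(-.12,.12,.02):
    m=(x>a)&(x<a+.02)&(abs(y)>.055)&(abs(y)<.07)
    print(a.round(2),np.median(P[m][:,2]).round(4),m.sum())
```

```text
10.825 [0.16425783 0.49736001 0.30700499] [ 0.71171435 -0.06424939  0.34245565]
-0.12 0.0021 226
-0.1 0.1095 210
-0.08 0.1096 185
-0.06 0.1094 191
-0.04 0.1097 182
-0.02 0.1093 191
0.0 0.109 182
0.02 0.1093 182
0.04 0.1094 185
0.06 0.1097 173
0.08 0.1096 158
0.1 0.1009 61
```

View pics/side5.png

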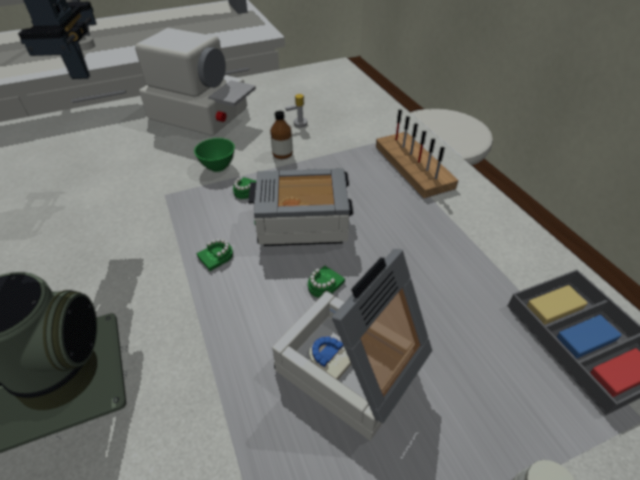

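View pics/top5.png

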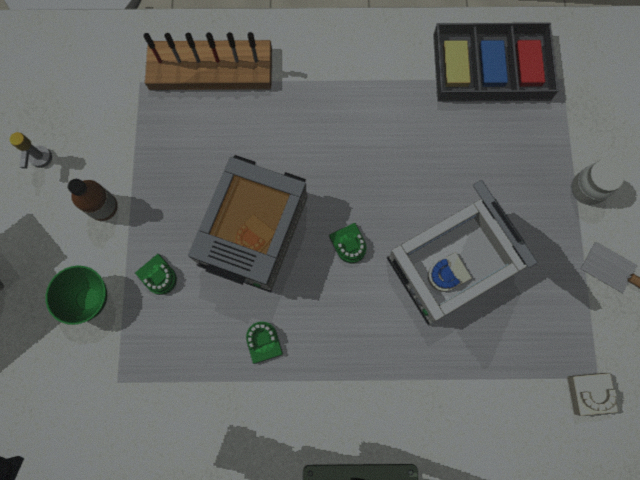

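Both views show the lid lying flat at 109.5 mm from hinge to free edge. The denture shows through the amber window at (252,235), where it was before, and the blue unit's lid is unchanged. The arm is clear, so I'm handing in.

```bash
python3 -c "
from bench import *
print(finish_job())"
```

```text
the job is handed in; nothing more can be done
None
```

The pink-denture unit's lid is fully shut, and the job was handed in at about 10.8 s of the 35 s. I closed the fingers and pushed the lid's ribbed area round its arc. I slowed to about 0.2–0.25 rad/s in commanded motion near the end, then pressed it onto its stop with about 18 N.

**Lid:** depth readings put its top level at 109–110 mm from hinge to free edge. The expected shut height is about 109 mm.

**Denture:** it shows through the amber window in its original place. I judged this by eye and did not measure it.

**Other unit:** its lid looks the same as at the start in both views. I did not measure its angle.

**Robot:** the arm is clear of everything, with the measured force back at noise level. No check failed or disagreed, and `finish_job` reported no verdict.

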